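# Tap the wooden spigot into the little oak cask

### The job

Fit the wooden spigot to the small oak cask: push its tapered shank by hand into the rubber bush of the tap hole, key up and spout down, and let go so that it stays there by itself. Then drive it tight with an end of the square wooden muddler, squarely on the butt, with a firm push of about 20 N (under 16 N it works loose, over 30 N splits the head; how deep it ends differs from cask to cask, so go by feel), and lay the muddler back down on the worktop. Leave the glass and the jars where they are.

Things in the scene. Friction and masses are not known exactly. Their poses are not given: they have to be found in the camera images.
- cask: small oak cask with steel hoops lying on a dark cradle, fixed fast; 170 mm long, 148 mm wide at the belly, 124 mm at the ends, top 169 mm above the worktop. Origin on the worktop under its middle; x level along the cask, from the front head inwards, away from the robot; z up. The front head is flat, 77 mm in front of the origin; the stave ends stand 8 mm proud round it
- tap_hole (a point): centre of the tap hole on the face of the cask's front head, 64 mm above the worktop; axes as the cask's (x level, straight into the hole). The hole is 32 mm wide with a brass ring 51 mm wide, 3 mm proud. Inside is a black rubber bush, its lip 0 to 20 mm behind the face: 25 mm wide, flaring in over 3 mm to a tapered bore 24 mm long, 19.4 mm wide at first, narrowing 0.175 mm per mm
- spigot: wooden barrel tap, 155 mm long, 90 g, standing on its spout, shank level. Origin on its axis at the shoulder, 34 mm above the spout's foot; x along the shank to its tip, z up through the key. Collar 32 mm wide at x -6 to 0 mm. Body 28 x 28 mm square, x -85 to -6 mm: grasp its sides behind the key, at x -56 mm. T-shaped key at x -34 mm, 36 mm wide along y, top 40 mm above the axis
- shank_tip (a point): centre of the end of the spigot's shank, on its axis, 62 mm ahead of the spigot's origin; axes as the spigot's. The shank is round, 25.9 mm wide at the shoulder, 15.4 mm at the tip, where it is chamfered to 12 mm. It begins to tighten with its tip 28 to 48 mm behind the head's face; from there the push needed grows by some 6 to 14 N per mm, and the bush keeps hold of it
- butt (a point): centre of the flat end of the spigot's dark round butt (33 mm wide), on the axis, 93 mm behind the spigot's origin; axes as the spigot's. Strike here
- muddler: square wooden muddler, pale handle and dark end, 180 x 38 x 38 mm, 0.15 to 0.31 kg, lying on the worktop. Origin at its middle (19 mm above the worktop as it lies); x along its length towards the dark end. Both ends are flat, 90 mm from the origin; either may strike. Grasp it across its sides at the middle
- tumbler: bystander: clear drinking glass, 81 mm wide, 91 mm high; origin at its base
- honey_jar: bystander: honey jar with a white lid, 58 mm wide, 99 mm high; origin at its base
- spice_jar: bystander: spice jar with a green cap, 46 mm wide, 106 mm high; origin at its base
- salt_shaker: bystander: salt shaker, 44 mm wide, 90 mm high; origin at its base

How it is judged:
On the way, in this order (a step that is already met when the one before it is completed fails the run):
1. the shank is pushed into the bush by hand, let go, and the spigot stays there level, key up (x of shank_tip in the frame of tap_hole above 0.022 m and angle between the x axis of spigot and the x axis of tap_hole, either way round below 0.07 rad and angle between spigot's own z axis and vertical below 0.14 rad and contact force between each of the fingers, muddler and spigot below 0.2 N and linear speed of spigot below 0.02 m/s), for 0.3 s.
2. the muddler drives the spigot in the hole with a push or tap of at least 16 N (contact force between muddler and spigot above 16 N and x of shank_tip in the frame of tap_hole above 0.026 m).
At the end, for the whole second after the job is handed in: friction alone holds the spigot: grip of the bush 15 N or more in all, shank tip 26 mm or more behind the head's face, within 6 mm of the hole's axis, straight within 0.1 rad, key up within 0.14 rad, at rest; the muddler lies flat on the worktop, at rest, clear of the spigot (contact force between spigot and cask above 15 N and x of shank_tip in the frame of tap_hole above 0.026 m and y of shank_tip in the frame of tap_hole between -0.006 and 0.006 m and z of shank_tip in the frame of tap_hole between -0.006 and 0.006 m and angle between the x axis of spigot and the x axis of tap_hole, either way round below 0.1 rad and angle between spigot's own z axis and vertical below 0.14 rad and linear speed of each of spigot, muddler below 0.02 m/s and height (world z) of muddler between 0.01 and 0.026 m and contact force between muddler and spigot below 0.2 N); the robot touches nothing.
It fails at once if the muddler presses or strikes the spigot with more than 30 N (contact force between muddler and spigot above 30 N).
It fails at once if the spigot is jammed so hard into the cask that its contact forces there add up to more than 62 N (contact force between spigot and cask above 62 N).
It fails at once if the glass, a jar or the salt shaker is moved more than 20 mm (distance of any of tumbler, honey_jar, spice_jar, salt_shaker from where it was at the start of the episode above 0.02 m).
It also fails if it takes over 69 s, if anything falls off the work surface, if the arm or the gripper's body presses on something with over 40 N, if the wrist force passes 120 N, or if a joint passes its speed limit or range.

### The arm

A 6-joint arm with a two-finger parallel gripper is mounted at the origin on a cart in front of the work surface, level with it; the furniture and walls round the work are solid. World frame = base frame: x ahead of the robot, y to its left, z up, the work surface at z = 0. Lengths are in m, angles in rad, forces in N, time in s.
With the tool pointing down it reaches from about 0.3 to 0.875 m from the base axis. Payload 6.4 kg.
Tool frame: the origin (TCP) lies at the very end of the fingers, on their centre line; the grasp point (between the pads) lies 19 mm behind it; z points along the fingers, y is the line along which they close (so a half turn about z gives the same grasp; the last joint's range is limited). The gripper opens to 85 mm and grips with 20 to 120 N. Pads are 22 mm wide; open, the fingers measure 114 mm over their backs; the gripper's body (76 mm by 85 mm) begins 54 mm behind the grasp point. The pads swing forward as they close: fully open they stand 13 mm farther back than shut.
Start: joints at [-1.472, 0.181, 1.607, -0, 1.354, -0.206], TCP at [0.173, -0.549, 0.231] pointing down, gripper open.
Joint ranges: [-2.99, 2.99], [-0.89, 2.07], [0.3, 2.58], [-1.14, 4.28], [0, 2.63], [-3.12, 3.12]. Speed limits (rad/s): [2.57, 2.57, 3.01, 3.14, 3.14, 3.14].

### API

Orientations are given as a unit quaternion [w, x, y, z].
In Python, from bench import get_obs, optics, workorder gives the robot as it stands.
- The arm moves only by the tool jog_arm, called after "Emit:" as name(argument=value, ...) on one line, values as JSON. Schema: {"type":"object","properties":{"steps":{"type":"array","items":{"type":"array","items":{"type":"array","items":{"type":"number"},"minItems":7,"maxItems":7},"minItems":1,"maxItems":10},"minItems":1,"maxItems":1},"only":{"type":"string"},"quiet":{"type":"boolean"},"lines":{"type":"string"}},"required":["steps"],"additionalProperties":false}. steps is a list that holds a single list of rows (three levels of brackets), with 1 to 10 rows, each of 7 numbers: dx, dy, dz in units of 20 mm, then a rotation vector rx, ry, rz in units of 0.1 rad, then the opening from 0.0 (shut) to 1.0 (fully open); each row is the pose to reach, as a shift and turn from the pose commanded when the call began, along the tool's axes at that moment; what a row does not reach only later rows make up. A row lasts 1/8 s, in which the tool goes at most 0.0625 m and 0.188 rad, less where a joint would pass 70% of its speed; a pose out of reach is approached as far as the arm can. The fingers move at their own pace and stop on an object; the grip force is fixed at half the most. Time passes only in rows, so rows that do not move let the fingers close. The tool returns the time, the measured TCP pose, the force, the opening and the grip force at its end. only (a regular expression) keeps the lines of the reply that match it, lines (a string "A,B") keeps lines A to B, and quiet returns only ok. Input that does not fit is refused with a message, and nothing moves.
- get_obs(): the state, without advancing time (a new reading comes with each control period).
- optics.camera(name): name is "scene" or "side" or "wrist"; returns (picture, depth): 420x560x3 uint8, blue, green, red; 420x560 float32, m along the optical axis (not along the pixel's ray), 0 where there is no reading.
- optics.camera_params(name): a dict with "fovy" (degrees; the focal length in pixels is half the picture's height over the tangent of half this angle, whatever the lens; pixels are square), "cx", "cy" (the principal point, pixels), "view" (4x4, takes a point from world to camera coordinates). Camera axes: x right, y up, looking along -z (the intrinsics and any distortion apply to the point x, -y, -z); pixel columns grow to the right and rows downward; lengths in m; the calibration is good to about 2 mm. A picture is of the moment at which its call begins: read the wrist's pose just before it. camera_params takes no time and is no camera call; for the wrist camera it gives the pose at the moment of the call.
- workorder.hand_in(): hands the job in; it is judged then, once.
The state is a dict: "time_s": time; "q": joint angles; "dq": joint speeds; "joint_efforts": joint torques, N m; "eef_pos": TCP position; "eef_rot": TCP orientation; "wrist_force": force on the tool from outside, world axes, zero at the start; "torque": the same for the moment, N m; "opening": opening from 0.0 (shut) to 1.0 (fully open); "grasp_force": force on a finger pad.
Only numpy, scipy, OpenCV 4.12 (cv2) and the standard library are available. Lean on these libraries where they do the work, as an engineer would, in place of code of your own. Each camera call takes 0.05 s, during which the arm holds its last target. There are 200 camera calls.

## Working session

There is one attempt and no reset: what is moved stays moved. The work goes in short steps, Python scripts to look and compute and a tool call to move; the robot and the scene stay as the last step left them, time stands still between calls to the robot, and variables do not carry over. Pictures are saved under pics/ and viewed, at most 13 in all, crops included, and the job is handed in when it is done.

```bash
mkdir -p pics; ls
```

Create h.py:
```python
import numpy as np, cv2
from bench import get_obs, optics, workorder
def snap(n,f=None):
    P=optics.camera_params(n); im,d=optics.camera(n)
    if f: cv2.imwrite('pics/'+f,im)
    return im,d,P
def ray(P,u,v):
    f=210/np.tan(np.radians(P['fovy'])/2); V=np.array(P['view'])
    R=V[:3,:3]; o=-R.T@V[:3,3]
    d=np.stack([(np.asarray(u)-P['cx'])/f,-(np.asarray(v)-P['cy'])/f,-np.ones_like(np.asarray(u,float))],-1)
    return o,d@R     # point = o + depth*d
def pts(P,d):
    v,u=np.mgrid[:420,:560]; o,r=ray(P,u,v); return o+r*d[...,None]
```

Run:
```python
from h import *
s,d,P=snap('scene'); s2,d2,P2=snap('side')
cv2.imwrite('pics/a.png',np.vstack([s,s2])[:, :] if 0 else cv2.resize(np.hstack([s,s2]),(800,300)))
cv2.imwrite('pics/scene.png',s); cv2.imwrite('pics/side.png',s2)
np.savez('v0.npz',s=s,d=d,s2=s2,d2=d2)
print({k:v for k,v in P.items()}); print(P2); print(get_obs())
```

```text
pics
{'fovy': 46.531028234358786, 'cx': 274.2250095113418, 'cy': 201.11927799470715, 'view': array([[-0.54104056, -0.84080873,  0.01777041,  0.31612933],
       [ 0.46119697, -0.27896736,  0.84230313, -0.34414157],
       [-0.70325846,  0.46391582,  0.5387111 , -1.21666329],
       [ 0.        ,  0.        ,  0.        ,  1.        ]])}
{'fovy': 54.52353393331467, 'cx': 285.2185751016553, 'cy': 212.4169947671251, 'view': array([[-0.78956378, -0.61365175,  0.0045363 ,  0.46099236],
       [ 0.53388985, -0.68325474,  0.49812106, -0.35896062],
       [-0.30257341,  0.39572023,  0.86709563, -1.23453366],
       [ 0.        ,  0.        ,  0.        ,  1.        ]])}
{'time_s': 0.1, 'q': array([-1.47230930e+00,  1.81482198e-01,  1.60790247e+00, -2.20107646e-05,
        1.35381299e+00, -2.06277412e-01]), 'dq': array([-4.87195862e-04, -1.09686369e-03, -2.36119920e-03,  1.12567629e-03,
       -3.13776474e-03, -2.20941289e-05]), 'joint_efforts': array([ 7.08100397e-04, -4.45876372e+01, -3.52239168e+01, -3.58503303e-04,
        4.14141672e-03,  9.07883134e-06]), 'eef_pos': array([ 0.17251153, -0.54798707,  0.23046824]), 'eef_rot': array([-8.01913923e-04,  9.88411599e-01,  1.51795476e-01,  3.25001606e-05]), 'wrist_force': array([-1.92720946, -0.4451625 , -0.43656227]), 'torque': array([-0.02725064,  0.01557986,  0.02787655]), 'grasp_force': 0.0, 'opening': 0.9986669944458432}
```

View pics/scene.png

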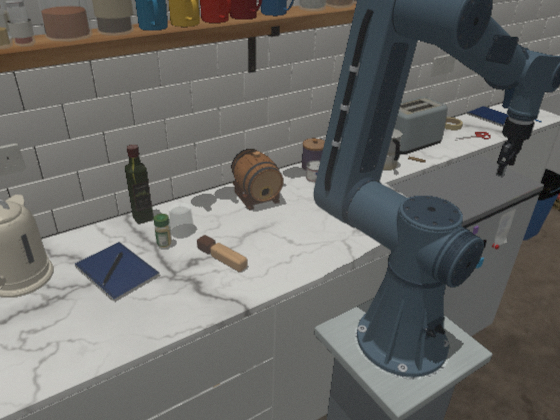

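View pics/side.png

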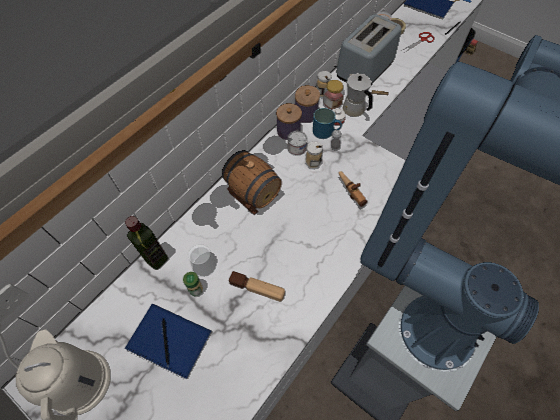

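The scene view shows the cask (257,178) and muddler (222,252), with the spigot hidden behind the arm. The side view shows the cask (252,180), spigot (352,190), muddler (257,286), tumbler (202,260), spice jar (192,283), and honey and salt near (315,155) and (336,140).

Run:
```python
from h import *
z=np.load('v0.npz');P2=optics.camera_params('side');X=pts(P2,z['d2'])
for n,(u,v) in dict(cask=(250,178),head=(268,192),spA=(342,176),sp=(352,188),spB=(362,202),mudD=(237,280),mudP=(282,294),tumb=(202,258),spice=(192,277),h=(315,150),s=(336,135),table=(310,230)).items(): print(n,X[v-1:v+2,u-1:u+2].reshape(-1,3).mean(0).round(3))
c=z['s2'][120:230,200:390];cv2.imwrite('pics/c.png',cv2.resize(c,None,fx=4,fy=4,interpolation=2))
im,d,P=snap('wrist','w0.png'); print(P, d[210,280])
```

```text
cask [ 0.732 -0.003  0.157]
head [ 0.68  -0.028  0.091]
spA [ 0.535 -0.271  0.039]
sp [ 0.472 -0.234  0.064]
spB [ 0.418 -0.219  0.045]
mudD [0.574 0.259 0.035]
mudP [0.435 0.207 0.034]
tumb [0.689 0.283 0.089]
spice [0.663 0.349 0.106]
h [ 0.604 -0.178  0.226]
s [ 0.644 -0.384  0.08 ]
table [ 0.507 -0.041 -0.001]
{'fovy': 67.94314681840955, 'cx': 276.8744554462789, 'cy': 209.43273601547335, 'view': array([[ 0.29964065, -0.95404972, -0.00214726, -0.57395718],
       [ 0.91562646,  0.28820383, -0.28029759,  0.03613829],
       [ 0.26803669,  0.08202247,  0.95991075, -0.3792867 ],
       [ 0.        ,  0.        ,  0.        ,  1.        ]])} 1.3320941
```

View pics/c.png

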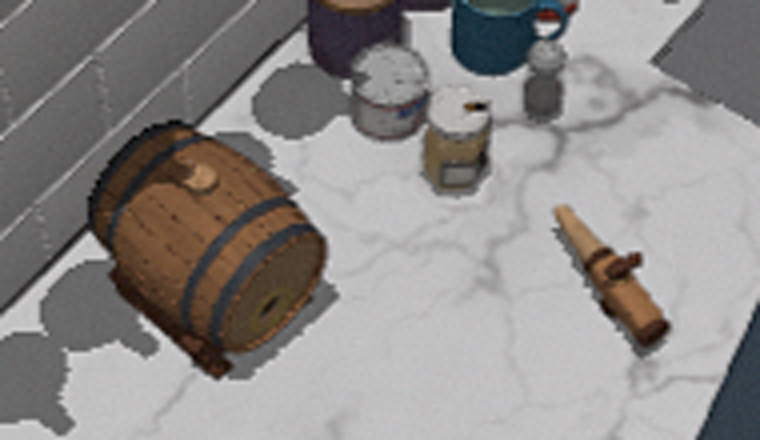

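The crop shows the spigot tip at upper left and its butt at lower right (full-image about (341,172) to (363,204)). The cask head with its hole is at about (268,195), honey jar at (314,155) and salt shaker at (336,142).

Add to h.py:
```python
from scipy.spatial.transform import Rotation as Ro
def tool():
    o=get_obs(); q=np.array(o['eef_rot']); return np.array(o['eef_pos']),Ro.from_quat(q[[1,2,3,0]])
def down(yaw):  # tool z down; tool y (closing line) horizontal at world angle yaw
    y=np.array([np.cos(yaw),np.sin(yaw),0]); z=np.array([0,0,-1.]); return Ro.from_matrix(np.stack([np.cross(y,z),y,z],1))
def rows(p,R):
    p0,R0=tool(); print('shift',R0.inv().apply(np.array(p)-p0).round(4),'rot',(R0.inv()*R).as_rotvec().round(4))
```

Run:
```python
from h import *
p,R=tool();P=optics.camera_params('wrist');V=np.array(P['view']);C=V[:3,:3];o=-C.T@V[:3,3]
print('R',R.as_matrix().round(3)); print('cam in tool',R.inv().apply(o-p).round(4),'look',R.inv().apply(-C[2]).round(3),'right',R.inv().apply(C[0]).round(3))
z=np.load('v0.npz');P2=optics.camera_params('side');X=pts(P2,z['d2'])
# head plane normal
r=X[184:200,260:276].reshape(-1,3); 
r=r[(r[:,2]>.03)&(r[:,2]<.12)]; m=np.median(r,0); 
for _ in range(5):
    u,s,vt=np.linalg.svd(r-r.mean(0)); e=(r-r.mean(0))@vt[2]; r=r[abs(e)<max(.004,1.0*e.std())]
print('head',r.mean(0),vt[2],s,len(r))
# spigot
q=X[165:210,330:375].reshape(-1,3);q=q[(q[:,2]>.015)&(q[:,2]<.09)&(q[:,0]<.56)];m=q[:,:2].mean(0);u,s,vt=np.linalg.svd(q[:,:2]-m);t=(q[:,:2]-m)@vt[0];print('spig',m,vt[0],t.min(),t.max(),q[t>t.max()-.02].mean(0),q[t<t.min()+.02].mean(0))
```

```text
R [[ 0.954  0.3   -0.   ]
 [ 0.3   -0.954  0.001]
 [ 0.    -0.001 -1.   ]]
cam in tool [ 7.130e-02  1.000e-04 -1.425e-01] look [-0.281 -0.001  0.96 ] right [-0.     1.     0.001]
head [ 0.67963389 -0.03064734  0.08658807] [ 0.9939947  -0.10607399 -0.02688561] [0.31335795 0.20747809 0.01825422] 155
spig [ 0.46945873 -0.24403945] [-0.92115615  0.38919321] -0.09256110220439413 0.06260560648574207 [ 0.41869358 -0.22390405  0.04011919] [ 0.54468535 -0.27828722  0.03844409]
```

Add to h.py:
```python
def look(cam,h,tilt): # tool pose with camera at cam; tool x at heading h+pi (camera behind), tool z leaning ahead by tilt
    R=down(h+np.pi/2)*Ro.from_rotvec([0,0,0]) 
    a=np.array([np.cos(h),np.sin(h),0]); z=np.array([0,0,-1.])*np.cos(tilt)+a*np.sin(tilt)
    y=np.cross([0,0,1.],a); y=-y if np.cross(y,z)@a>0 else y
    R=Ro.from_matrix(np.stack([np.cross(y,z),y,z],1)); return np.array(cam)-R.apply([.0713,0,-.1425]),R
```

Run:
```python
from h import *
p,R=look([.30,-.14,.36],-.2,np.radians(22)); print(p,R.as_matrix().round(2)); rows(p,R)
```

```text
[ 0.41710781 -0.16373893  0.25458575] [[-0.91  0.2   0.37]
 [ 0.18  0.98 -0.07]
 [-0.37  0.   -0.93]]
shift [ 0.3486 -0.2932 -0.0235] rot [-0.5044 -0.1319 -2.5947]
```

Careful with the scale: shifts go in units of 20 mm and turns go in units of 0.1 rad. That gives: 0.3486 m is 17.43, -0.2932 m is -14.66, -2.5947 rad is -25.947.

Emit:
jog_arm(steps=[[[17.43, -14.66, -1.175, -5.044, -1.319, -25.947, 1], [17.43, -14.66, -1.175, -5.044, -1.319, -25.947, 1], [17.43, -14.66, -1.175, -5.044, -1.319, -25.947, 1], [17.43, -14.66, -1.175, -5.044, -1.319, -25.947, 1], [17.43, -14.66, -1.175, -5.044, -1.319, -25.947, 1], [17.43, -14.66, -1.175, -5.044, -1.319, -25.947, 1], [17.43, -14.66, -1.175, -5.044, -1.319, -25.947, 1], [17.43, -14.66, -1.175, -5.044, -1.319, -25.947, 1], [17.43, -14.66, -1.175, -5.044, -1.319, -25.947, 1], [17.43, -14.66, -1.175, -5.044, -1.319, -25.947, 1]]])

```text
time_s: 1.4
eef_pos: [0.4172, -0.1633, 0.2545]
eef_rot: [0.158, 0.461, 0.873, -0.016]
wrist_force: [-0.2, -0.6, -0.5]
opening: 0.997
grasp_force: 0.0
```

Run:
```python
from h import *
p,R=look([.30,-.14,.36],-.2,np.radians(22)); rows(p,R); print(tool()[1].as_matrix().round(2))
```

```text
shift [-0.0004 -0.0003  0.    ] rot [-0.1464 -0.0378 -0.7481]
[[-0.52  0.81  0.26]
 [ 0.8   0.57 -0.17]
 [-0.29  0.12 -0.95]]
```

Scaled: -0.7481 rad is -7.481.

Emit:
jog_arm(steps=[[[0, 0, 0, -1.464, -0.378, -7.481, 1], [0, 0, 0, -1.464, -0.378, -7.481, 1], [0, 0, 0, -1.464, -0.378, -7.481, 1], [0, 0, 0, -1.464, -0.378, -7.481, 1], [0, 0, 0, -1.464, -0.378, -7.481, 1], [0, 0, 0, -1.464, -0.378, -7.481, 1]]])

```text
time_s: 2.15
eef_pos: [0.417, -0.1642, 0.2547]
eef_rot: [0.19, 0.104, 0.976, -0.019]
wrist_force: [-0.0, -0.2, 0.3]
opening: 0.996
grasp_force: 0.0
```

Run:
```python
from h import *
im,d,P=snap('wrist','w1.png'); np.savez('w1.npz',im=im,d=d,view=P['view'])
X=pts(P,d)
```

```text
(no output)
```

View pics/w1.png

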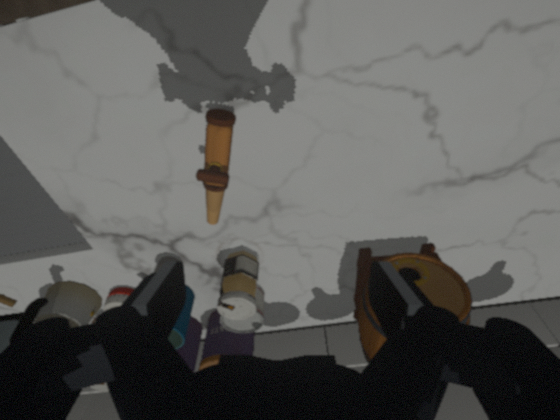

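The wrist view, with its top towards the robot, shows the spigot butt at (220,117), key at (212,177) and tip at (212,222). The hole is at (410,272), partly behind a finger, so I'll take a second place with more tilt.

Run:
```python
from h import *
p,R=look([.34,-.10,.28],-.1,np.radians(36)); print(p); rows(p,R)
```

```text
[ 0.48073569 -0.11412067  0.20662417]
shift [-0.0299  0.0621  0.0641] rot [-0.0522 -0.2442 -0.0982]
```

Scaled: 0.0641 m is 3.205, 0.0621 m is 3.105, -0.2442 rad is -2.442.

Emit:
jog_arm(steps=[[[-1.495, 3.105, 3.205, -0.522, -2.442, -0.982, 1], [-1.495, 3.105, 3.205, -0.522, -2.442, -0.982, 1], [-1.495, 3.105, 3.205, -0.522, -2.442, -0.982, 1], [-1.495, 3.105, 3.205, -0.522, -2.442, -0.982, 1]]])

```text
time_s: 2.7
eef_pos: [0.481, -0.1146, 0.2079]
eef_rot: [0.309, 0.046, 0.95, -0.016]
wrist_force: [-0.7, -0.7, 1.0]
opening: 1.002
grasp_force: 0.0
```

Run:
```python
from h import *
im,d,P=snap('wrist','w2.png'); np.savez('w2.npz',im=im,d=d,view=P['view'])
```

```text
(no output)
```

View pics/w2.png

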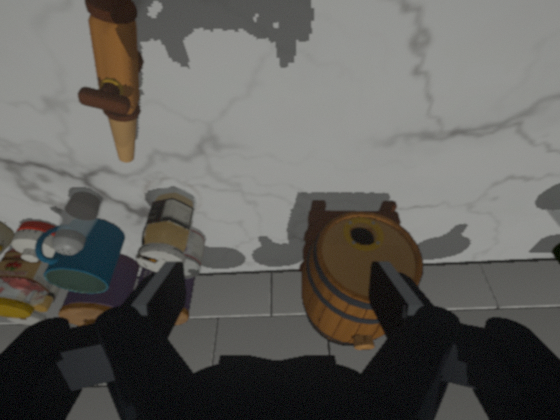

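The hole, with its brass ring, is at (362,236) in a clear view. The spigot runs from its butt at (110,8) to its tip at (125,157).

Create m.py:
```python
from h import *
P0=optics.camera_params('wrist')
def ld(n):
    z=np.load(n); P=dict(P0); P['view']=z['view']; return z['im'],z['d'],P
for n,box in(('w1.npz',(100,230,180,260)),('w2.npz',(0,170,70,160))):
    im,d,P=ld(n);X=pts(P,d);a,b,c,e=box
    S=cv2.cvtColor(im,cv2.COLOR_BGR2HSV)[a:b,c:e]; M=(S[...,1]>100)
    q=X[a:b,c:e][M&(X[a:b,c:e,2]>.01)]
    t0=q[:,:2].mean(0);D=np.linalg.svd(q[:,:2]-t0)[2][0];D*=np.sign(D[0])
    for _ in range(3):
        N=np.array([-D[1],D[0]]);t=(q[:,:2]-t0)@D;w=(q[:,:2]-t0)@N;tip=t.max()
        ax=[]  # local symmetric centre: top band in slices
        for s in np.arange(tip-.145,tip-.006,.006):
            k=(t>s)&(t<s+.006)&((s<tip-.115)|(s>tip-.08))
            if k.sum()<8: continue
            zz=q[k,2];k2=zz>np.percentile(zz,90)-.004;ax.append((s+.003,(w[k][k2].min()+w[k][k2].max())/2,np.percentile(zz,95),np.ptp(w[k][k2])))
        ax=np.array(ax);f=np.polyfit(ax[:,0],ax[:,1],1)
        t0=t0+N*f[1];D=D+N*f[0];D/=np.linalg.norm(D)
    t=(q[:,:2]-t0)@D
    print(n,'tip',t0+D*t.max(),'butt',t0+D*t.min(),'len',np.ptp(t),'head',np.arctan2(D[1],D[0]))
    print((ax-[t.max(),0,0,0]).round(4)[:, :].tolist())
im,d,P=ld('w2.npz');X=pts(P,d);hsv=cv2.cvtColor(im,cv2.COLOR_BGR2HSV)
r=X[218:275,325:410].reshape(-1,3);r=r[(r[:,2]>.03)&(r[:,2]<.13)&(r[:,0]<.75)]
c=np.median(r,0)
for th in(.02,.01,.005,.003,.003,.003):
    A=np.c_[r[:,1:],np.ones(len(r))];cf=np.linalg.lstsq(A,r[:,0],rcond=None)[0];e=A@cf-r[:,0];r=r[abs(e)<th]
n=np.array([1,-cf[0],-cf[1]]);n/=np.linalg.norm(n);print('plane n',n,'pt',r.mean(0),len(r),e.std(),'yaw',np.arctan2(n[1],n[0]))
for y in range(222,250,3): print(hsv[y,338:388:3].tolist()) if 0 else None
np.save('head.npy',np.r_[n,r.mean(0)])
for name in('w1.npz','w2.npz'):
    im,d,P=ld(name);g=im.max(2).astype(int);b=(395,255,430,290) if name=='w1.npz' else(340,220,385,252)
    M=(g[b[1]:b[3],b[0]:b[2]]<40).astype(np.uint8);k,l,st,ce=cv2.connectedComponentsWithStats(M)
    print(name,[(st[i].tolist(),(ce[i]+b[:2]).round(1).tolist()) for i in range(1,k) if st[i][4]>15])
    cv2.imwrite('pics/z%s.png'%name[:2],cv2.resize(im[b[1]-15:b[3]+15,b[0]-20:b[2]+20],None,fx=6,fy=6,interpolation=2))
```

```bash
python3 m.py; python3 -c "
import cv2,numpy as np
a=cv2.imread('pics/zw1.png');b=cv2.imread('pics/zw2.png');h=max(a.shape[0],b.shape[0]);p=lambda i:cv2.copyMakeBorder(i,0,h-i.shape[0],0,0,0)
cv2.imwrite('pics/z.png',cv2.convertScaleAbs(cv2.resize(np.hstack([p(a),p(b)]),None,fx=.8,fy=.8),alpha=2))"
```

```text
w1.npz tip [ 0.55053271 -0.28245556] butt [ 0.28658995 -0.17142679] len 0.2863444963984352 head -0.39818443621864097
[[-0.142, -0.0, 0.0489, 0.0222], [-0.136, 0.0002, 0.0489, 0.0248], [-0.13, 0.0002, 0.0491, 0.0237], [-0.124, 0.0004, 0.0489, 0.0241], [-0.118, -0.0001, 0.0489, 0.0243], [-0.07, -0.001, 0.0481, 0.0226], [-0.064, -0.0008, 0.0498, 0.0206], [-0.058, 0.0003, 0.0501, 0.0166], [-0.052, 0.0001, 0.0469, 0.0171], [-0.046, -0.0001, 0.0461, 0.0164], [-0.04, -0.0004, 0.0458, 0.0153], [-0.034, -0.0003, 0.0454, 0.015], [-0.028, 0.0001, 0.0449, 0.013], [-0.022, 0.0004, 0.0441, 0.0129], [-0.016, 0.0006, 0.0435, 0.0128], [-0.01, 0.0003, 0.043, 0.0118], [-0.004, -0.0001, 0.0427, 0.0105]]
w2.npz tip [ 0.5522511 -0.2811548] butt [ 0.30758284 -0.17766301] len 0.2656559868705373 head -0.4001653996595115
[[-0.142, -0.0016, 0.048, 0.0243], [-0.136, -0.0018, 0.0488, 0.024], [-0.13, -0.0014, 0.0487, 0.0254], [-0.124, -0.0012, 0.0488, 0.0247], [-0.118, -0.0013, 0.0486, 0.0249], [-0.076, 0.01, 0.0461, 0.0026], [-0.07, 0.0086, 0.0473, 0.0038], [-0.064, -0.0013, 0.0498, 0.0198], [-0.058, -0.0001, 0.0493, 0.018], [-0.052, -0.0013, 0.0467, 0.0171], [-0.046, -0.0012, 0.046, 0.0157], [-0.04, -0.001, 0.0455, 0.0146], [-0.034, -0.0014, 0.0452, 0.0142], [-0.028, -0.001, 0.0444, 0.0141], [-0.022, -0.0011, 0.0439, 0.0124], [-0.016, -0.001, 0.0436, 0.0112], [-0.01, -0.0008, 0.0427, 0.0108], [-0.004, -0.0008, 0.0424, 0.0104]]
plane n [ 0.99330097 -0.11365666 -0.02086486] pt [ 0.67960824 -0.02647974  0.08517246] 3428 0.0011039308566717892 yaw -0.11392770499912984
w1.npz [([3, 13, 23, 22, 307], [409.8, 277.0])]
w2.npz [([11, 8, 23, 16, 283], [362.0, 235.7])]
```

View pics/z.png

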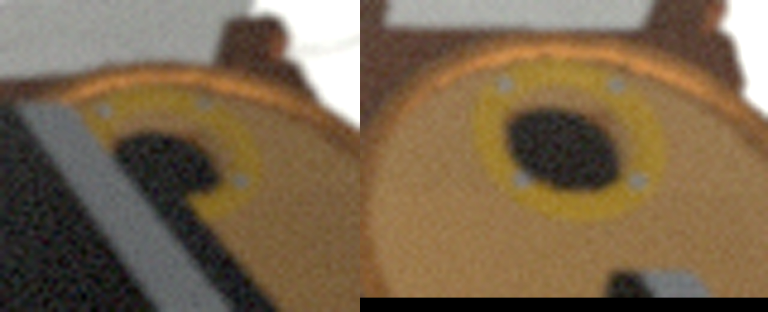

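The two crops show the brass ring with its four screws. In w2 the ring centre, where the screw diagonals cross, is at about (364.0,232.6); in w1 it is at about (410.8,270.3).

Create m2.py:
```python
from h import *
P0=optics.camera_params('wrist');hp=np.load('head.npy')
z1=np.load('w1.npz');z2=np.load('w2.npz')
o1,r1=ray(dict(P0,view=z1['view']),410.8,270.3);o2,r2=ray(dict(P0,view=z2['view']),363.98,232.6)
A=np.stack([r1,-r2],1);s=np.linalg.lstsq(A,o2-o1,rcond=None)[0];print('tri',o1+s[0]*r1,o2+s[1]*r2)
n=np.array([np.cos(-.114),np.sin(-.114),0])
for off in(0,.003):
    n0=hp[3:].copy(); n0-=n*off; k=hp[:3]@(n0-o2)/(hp[:3]@r2);print('ring on plane',o2+k*r2)
# dark hole depth, cask axis from cloud of the staves in side view
D=np.array([np.cos(-.399),np.sin(-.399)])
for z in(z1,z2):
    P=dict(P0,view=z['view']);X=pts(P,z['d']).reshape(-1,3);k=(X[:,2]>.064)&(X[:,2]<.085)&(np.hypot(X[:,0]-.46,X[:,1]+.245)<.07)
    q=X[k];t=(q[:,:2]-[.549,-.2818])@D;w=(q[:,:2]-[.549,-.2818])@[-D[1],D[0]];print('key t',np.percentile(t,[5,50,95]),np.percentile(w,[2,98]),q[:,2].max())
z=np.load('v0.npz');P=optics.camera_params('side');X=pts(P,z['d2']).reshape(-1,3)
q=X[(X[:,2]>.1)&(X[:,2]<.18)&(np.hypot(X[:,0]-.75,X[:,1]+.03)<.12)]
print(q.shape,q[:,2].max(),q[q[:,2]>.163].mean(0))
def W(h,a): pass
for n,c in dict(tumb=(.72,.3),spice=(.66,.36)).items(): pass
```

```bash
python3 m2.py
```

```text
tri [ 0.67783966 -0.0238202   0.06419536] [ 0.67782111 -0.02396207  0.06411626]
ring on plane [ 0.67947476 -0.02358578  0.06305368]
ring on plane [ 0.67641684 -0.02428161  0.06501859]
key t [-0.09671076 -0.09365826 -0.08677552] [-0.01717829  0.01618858] 0.07559544504446386
key t [-0.09684103 -0.09428566 -0.08697163] [-0.0166043   0.01670856] 0.07548291049029701
(1853, 3) 0.1799816720140146 [ 0.75467922 -0.0307774   0.16672773]
```

Run:
```python
from h import *
_,R=look([0,0,0],-.399,0); rows([.4403,-.2359,.11],R)
```

```text
shift [ 0.0814 -0.1241  0.0627] rot [0.0929 0.6251 0.2916]
```

Scaled: -0.1241 m is -6.205, 0.0814 m is 4.07, 0.6251 rad is 6.251.

Emit:
jog_arm(steps=[[[2, -3.1, 1, 0.929, 6.251, 2.916, 1], [4.07, -6.205, 3.135, 0.929, 6.251, 2.916, 1], [4.07, -6.205, 3.135, 0.929, 6.251, 2.916, 1], [4.07, -6.205, 3.135, 0.929, 6.251, 2.916, 1], [4.07, -6.205, 3.135, 0.929, 6.251, 2.916, 1], [4.07, -6.205, 3.135, 0.929, 6.251, 2.916, 1]]])

```text
time_s: 3.5
eef_pos: [0.4398, -0.2351, 0.1086]
eef_rot: [0.0, 0.197, 0.98, 0.0]
wrist_force: [0.2, 0.6, -0.1]
opening: 0.996
grasp_force: 0.0
```

Run:
```python
from h import *
im,d,P=snap('wrist','w3.png'); X=pts(P,d)
D=np.array([np.cos(-.399),np.sin(-.399)]);q=X.reshape(-1,3);b=q[:,:2]-[.549,-.2818];t=b@D;w=b@[-D[1],D[0]]
k=(q[:,2]>.045)&(q[:,2]<.052)&(t<-.105)&(t>-.16)&(abs(w)<.025)
for s in np.arange(-.155,-.105,.01):
    m=k&(t>s)&(t<s+.01)
    if m.sum()>5: print(round(s,3),m.sum(),np.percentile(w[m],[1,99]).round(4),q[m,2].mean().round(4))
_,R=look([0,0,0],-.399,0); rows([.4403,-.2359,.016],R)
```

```text
-0.155 248 [-0.012   0.0105] 0.0483
-0.145 420 [-0.0122  0.0109] 0.0474
-0.135 514 [-0.013   0.0117] 0.0475
-0.125 498 [-0.0132  0.0112] 0.0475
-0.115 468 [-0.0127  0.0113] 0.0475
shift [-0.0012 -0.0008  0.0927] rot [0.0008 0.0005 0.0013]
```

Emit:
jog_arm(steps=[[[-0.06, -0.08, 2.5, 0, 0, 0.01, 1], [-0.06, -0.08, 4.635, 0, 0, 0.01, 1], [-0.06, -0.08, 4.635, 0, 0, 0.01, 1], [-0.06, -0.08, 4.635, 0, 0, 0.01, 0.6], [-0.06, -0.08, 4.635, 0, 0, 0.01, 0], [-0.06, -0.08, 4.635, 0, 0, 0.01, 0], [-0.06, -0.08, 4.635, 0, 0, 0.01, 0], [-0.06, -0.08, 4.635, 0, 0, 0.01, 0], [-0.06, -0.08, 4.635, 0, 0, 0.01, 0]]])

```text
time_s: 4.68
eef_pos: [0.441, -0.2374, 0.017]
eef_rot: [0.0, 0.198, 0.98, -0.0]
wrist_force: [-2.1, 1.8, 8.9]
opening: 0.321
grasp_force: 58.5
```

Run:
```python
from h import *
n=np.array([np.cos(-.113),np.sin(-.113),0]);_,R=look([0,0,0],-.113,0)
hole=np.array([.680,-.0242,.064])
p=hole-n*(.1168+.10);p[2]=.08; rows(p,R); p=hole-n*(.1168+.022);p[2]=.047;rows(p,R)
```

```text
shift [ 0.0704  0.2281 -0.063 ] rot [-1.000e-04  7.000e-04 -2.858e-01]
shift [-0.0044  0.2501 -0.03  ] rot [-1.000e-04  7.000e-04 -2.858e-01]
```

Scaled: 0.07 m is 3.5, -0.063 m is -3.15, -0.286 rad is -2.86.

Emit:
jog_arm(steps=[[[0, 0, -1.5, 0, 0, 0, 0], [1, 1, -3, 0, 0, 0, 0], [2.5, 3.5, -3.15, 0, 0, -0.5, 0], [3.5, 6, -3.15, 0, 0, -1.5, 0], [3.5, 8.5, -3.15, 0, 0, -2.5, 0], [3.5, 11.4, -3.15, 0, 0, -2.86, 0], [2, 12, -2.5, 0, 0, -2.86, 0], [0, 12.5, -1.5, 0, 0, -2.86, 0], [-0.22, 12.5, -1.5, 0, 0, -2.86, 0], [-0.22, 12.5, -1.5, 0, 0, -2.86, 0]]])

```text
time_s: 5.92
eef_pos: [0.5409, -0.008, 0.0457]
eef_rot: [-0.001, 0.057, 0.998, 0.001]
wrist_force: [-0.9, -0.5, -0.5]
opening: 0.314
grasp_force: 59.4
```

Run:
```python
from h import *
s,d,P=snap('side','s2.png');np.savez('s2.npz',s=s,d=d)
w,dw,Pw=snap('wrist','w4.png')
cv2.imwrite('pics/z2.png',np.hstack([cv2.resize(s[130:240,200:340],None,fx=4,fy=4,interpolation=2)[:420],cv2.resize(w,None,fx=.4,fy=.4)[:0].reshape(0,0,3) if 0 else np.zeros((420,4,3),np.uint8)]))
print(optics.camera_params('side')['cx'],tool()[0])
```

```text
285.2185751016553 [ 0.54065385 -0.00802956  0.04620538]
```

View pics/z2.png

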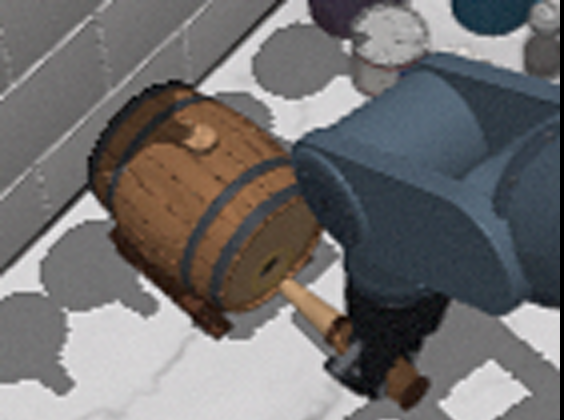

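The side crop shows the shank pointing at the tap hole, with the tip at about (270.8,201) and the hole at about (267,196.3) in full-image pixels.

Run:
```python
from h import *
z=np.load('s2.npz');P=optics.camera_params('side');X=pts(P,z['d']);q=X.reshape(-1,3)
n=np.array([np.cos(-.113),np.sin(-.113),0]);N=np.array([-n[1],n[0],0]);hole=np.array([.680,-.0242,.064])
b=q-hole;t=b@n;w=b@N
sc,ds,Ps=snap('scene');qs=pts(Ps,ds).reshape(-1,3)
np.savez('s3.npz',s=sc,d=ds)
for nm,Q in(('side',q),('scene',qs)):
    b=Q-hole;t=b@n;w=b@N
    for s in np.arange(-.09,-.012,.006):
        m=(t>s)&(t<s+.006)&(abs(w)<.02)&(abs(b[:,2])<.025)
        if m.sum()>3: print(nm,round(s,3),m.sum(),'w',np.percentile(w[m],[5,50,95]).round(4),'z',np.percentile(b[m,2],[5,95]).round(4))
    m=(abs(t+.0)<.006)&(np.hypot(w,b[:,2])<.055)&(np.hypot(w,b[:,2])>.03); print('face t',np.median(t[m]),m.sum())
o,r=ray(P,267,196.3);k=n@(hole-o)/(n@r);print('hole in side',(o+k*r-hole)@N,(o+k*r-hole)[2])
o,r=ray(P,270.8,201);A=np.stack([N,[0,0,1]],1)
k=n@(hole-n*.022-o)/(n@r);print('tip in side',(o+k*r-hole)@N,(o+k*r-hole)[2])
```

```text
side -0.09 12 w [-0.0043  0.0047  0.0129] z [-0.0025  0.0136]
side -0.084 13 w [-0.0044  0.0094  0.0151] z [-0.009   0.0146]
side -0.078 14 w [-0.0057  0.0043  0.0128] z [-0.0015  0.0122]
side -0.072 11 w [-0.0089  0.0078  0.0127] z [-0.0035  0.0101]
side -0.066 9 w [-0.0063  0.0063  0.0115] z [-0.0043  0.0075]
side -0.06 12 w [-0.0069  0.0025  0.0099] z [0.002  0.0086]
side -0.054 7 w [-0.0057  0.0028  0.0096] z [-0.0003  0.0092]
side -0.048 10 w [-0.005   0.0037  0.0098] z [0.     0.0088]
side -0.042 7 w [-0.0034  0.0051  0.0092] z [0.0016 0.0081]
side -0.036 9 w [-0.0041  0.0031  0.0086] z [-0.0006  0.0067]
side -0.03 6 w [-0.0022  0.0035  0.0081] z [0.0013 0.0048]
side -0.024 6 w [-0.0035  0.002   0.0075] z [0.0006 0.0031]
face t 0.0008129512939719673 156
scene -0.09 4 w [0.0057 0.0065 0.0086] z [0.0095 0.0151]
scene -0.072 4 w [-0.0026  0.001   0.005 ] z [0.0075 0.0117]
face t -0.0013200896013654834 177
hole in side 0.0018494727643075866 0.00706738397108625
tip in side 0.005452168744345014 0.005809760780014994
```

Scaled: -0.03 m is -1.5, -0.0015 m is -0.075.

Emit:
jog_arm(steps=[[[-0.25, -0.05, -0.075, 0, 0, 0, 0], [-0.6, -0.05, -0.075, 0, 0, 0, 0], [-1, -0.05, -0.075, 0, 0, 0, 0], [-1.3, -0.05, -0.075, 0, 0, 0, 0], [-1.5, -0.05, -0.075, 0, 0, 0, 0], [-1.65, -0.05, -0.075, 0, 0, 0, 0], [-1.8, -0.05, -0.075, 0, 0, 0, 0], [-1.8, -0.05, -0.075, 0, 0, 0, 0]]])

```text
time_s: 7.08
eef_pos: [0.5771, -0.0132, 0.0471]
eef_rot: [-0.0, 0.057, 0.998, 0.001]
wrist_force: [0.0, -0.3, -2.0]
opening: 0.317
grasp_force: 59.4
```

```bash
python3 -c "
from h import *
n=np.array([np.cos(-.113),np.sin(-.113),0]);p,R=tool();print((p-[.68,-.0242,.064])@n+.1168,R.inv().apply(get_obs()['wrist_force']),get_obs()['torque'])"
```

```text
0.013345003781147016 [-0.0786749  -0.28082937  1.96086915] [ 0.03768666  0.03172476 -0.01749074]
```

Create f.py:
```python
from h import *
n=np.array([np.cos(-.113),np.sin(-.113),0]);p,R=tool();print('tip',((p-[.68,-.0242,.064])@n+.1168).round(4),'F tool',R.inv().apply(get_obs()['wrist_force']).round(2),'T tool',R.inv().apply(get_obs()['torque']).round(3))
```

```text
(no output)
```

Emit:
jog_arm(steps=[[[-0.1, 0, 0, 0, 0, 0, 0], [-0.2, 0, 0, 0, 0, 0, 0], [-0.3, 0, 0, 0, 0, 0, 0], [-0.4, 0, 0, 0, 0, 0, 0], [-0.5, 0, 0, 0, 0, 0, 0], [-0.5, 0, 0, 0, 0, 0, 0]]])

```text
time_s: 7.82
eef_pos: [0.5871, -0.0145, 0.0471]
eef_rot: [-0.0, 0.057, 0.998, 0.001]
wrist_force: [0.7, -2.2, -1.6]
opening: 0.315
grasp_force: 59.4
```

```bash
python3 f.py
```

```text
tip 0.0234 F tool [-0.94 -2.12  1.64] T tool [0.181 0.081 0.196]
```

Emit:
jog_arm(steps=[[[-0.05, -0.05, 0, 0, 0, 0, 0], [-0.1, -0.05, 0, 0, 0, 0, 0], [-0.15, -0.05, 0, 0, 0, 0, 0], [-0.2, -0.05, 0, 0, 0, 0, 0], [-0.2, -0.05, 0, 0, 0, 0, 0]]])

```text
time_s: 8.45
eef_pos: [0.5909, -0.0157, 0.0471]
eef_rot: [-0.0, 0.056, 0.998, 0.001]
wrist_force: [-0.1, -0.5, -1.2]
opening: 0.314
grasp_force: 59.4
```

```bash
python3 f.py
```

```text
tip 0.0273 F tool [ 0.07 -0.49  1.16] T tool [-0.047 -0.01  -0.015]
```

Emit:
jog_arm(steps=[[[-0.05, 0, 0, 0, 0, 0, 0], [-0.1, 0, 0, 0, 0, 0, 0], [-0.15, 0, 0, 0, 0, 0, 0], [-0.2, 0, 0, 0, 0, 0, 0], [-0.25, 0, 0, 0, 0, 0, 0], [-0.25, 0, 0, 0, 0, 0, 0]]])

```text
time_s: 9.2
eef_pos: [0.5936, -0.0159, 0.0467]
eef_rot: [-0.003, 0.056, 0.998, 0.001]
wrist_force: [-11.5, 2.0, 5.1]
opening: 0.32
grasp_force: 60.3
```

```bash
python3 f.py
```

```text
tip 0.03 F tool [11.68  0.66 -5.08] T tool [ 0.033  1.04  -0.016]
```

Emit:
jog_arm(steps=[[[0, 0, -0.03, 0, 0, 0, 0], [-0.025, 0, -0.06, 0, 0, 0, 0], [-0.025, 0, -0.06, 0, 0, 0, 0]]])

```text
time_s: 9.57
eef_pos: [0.5936, -0.0158, 0.0472]
eef_rot: [-0.003, 0.056, 0.998, 0.001]
wrist_force: [-9.1, 1.0, 1.8]
opening: 0.313
grasp_force: 59.9
```

```bash
python3 f.py
```

```text
tip 0.03 F tool [ 9.18 -0.01 -1.75] T tool [0.104 1.067 0.041]
```

Scaled: -0.0008 m is -0.04, -0.0005 m is -0.025.

Emit:
jog_arm(steps=[[[-0.025, 0, -0.015, 0, 0, 0, 0], [-0.04, 0, -0.015, 0, 0, 0, 0], [-0.04, 0, -0.015, 0, 0, 0, 0]]])

```text
time_s: 9.95
eef_pos: [0.5936, -0.0158, 0.0473]
eef_rot: [-0.004, 0.056, 0.998, 0.001]
wrist_force: [-10.1, 2.1, 3.5]
opening: 0.315
grasp_force: 59.8
```

```bash
python3 f.py
```

```text
tip 0.0301 F tool [10.26  0.98 -3.4 ] T tool [0.114 1.408 0.109]
```

Emit:
jog_arm(steps=[[[0, 0, 0, 0, 0, 0, 0.5], [0, 0, 0, 0, 0, 0, 0.7], [0, 0, 0, 0, 0, 0, 0.7], [0, 0, 0, 0, 0, 0, 0.7], [0, 0, 0, 0, 0, 0, 0.7], [0, 0, 0, 0, 0, 0, 0.7]]])

```text
time_s: 10.7
eef_pos: [0.597, -0.0164, 0.0486]
eef_rot: [-0.001, 0.057, 0.998, 0.001]
wrist_force: [0.8, -0.2, -0.6]
opening: 0.701
grasp_force: 0.0
```

```bash
python3 f.py; python3 -c "
from h import *
snap('side','s5.png'); s=cv2.imread('pics/s5.png');cv2.imwrite('pics/z5.png',cv2.resize(s[130:240,200:340],None,fx=4,fy=4,interpolation=2))"
```

```text
tip 0.0335 F tool [-0.82 -0.13  0.6 ] T tool [-0.007  0.01   0.053]
```

View pics/z5.png

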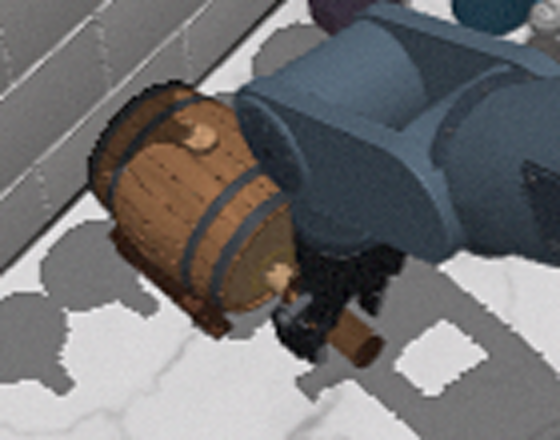

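The crop shows the spigot standing level in the hole with the fingers open round it.

Scaled: -0.05 m is -2.5, -0.14 m is -7.

Emit:
jog_arm(steps=[[[0.15, 0, 0, 0, 0, 0, 1], [0.15, 0, -0.5, 0, 0, 0, 1], [0.15, 0, -2.5, 0, 0, 0, 1], [0.15, 0, -5, 0, 0, 0, 1], [0.15, 0, -7, 0, 0, 0, 1], [0.15, 0, -7, 0, 0, 0, 1]]])

```text
time_s: 11.5
eef_pos: [0.5969, -0.0168, 0.1939]
eef_rot: [0.004, 0.056, 0.998, -0.0]
wrist_force: [0.2, -0.3, 0.3]
opening: 1.0
grasp_force: 0.0
```

Run:
```python
from h import *
p,R=look([.34,.06,.34],.05,np.radians(28)); print(p); rows(p,R)
```

```text
[0.46969158 0.06648999 0.24765329]
shift [ 0.1354  0.0684 -0.0548] rot [-0.0403 -0.4798 -0.1595]
```

Careful with the scale: shifts go in units of 20 mm and turns go in units of 0.1 rad. That gives: 0.05 m is 2.5, 0.1354 m is 6.77, -0.4798 rad is -4.798.

Emit:
jog_arm(steps=[[[2.5, 1, -2.74, 0, 0, 0, 1], [5, 2.5, -2.74, -0.2, -2.4, -0.8, 1], [6.77, 3.42, -2.74, -0.403, -4.798, -1.595, 1], [6.77, 3.42, -2.74, -0.403, -4.798, -1.595, 1], [6.77, 3.42, -2.74, -0.403, -4.798, -1.595, 1], [6.77, 3.42, -2.74, -0.403, -4.798, -1.595, 1]]])

```text
time_s: 12.25
eef_pos: [0.4687, 0.0663, 0.245]
eef_rot: [0.238, -0.023, 0.971, 0.007]
wrist_force: [-0.5, -0.3, 0.8]
opening: 1.002
grasp_force: 0.0
```

Run:
```python
from h import *
im,d,P=snap('wrist','w6.png'); np.savez('w6.npz',im=im,d=d,view=P['view'])
```

```text
(no output)
```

View pics/w6.png

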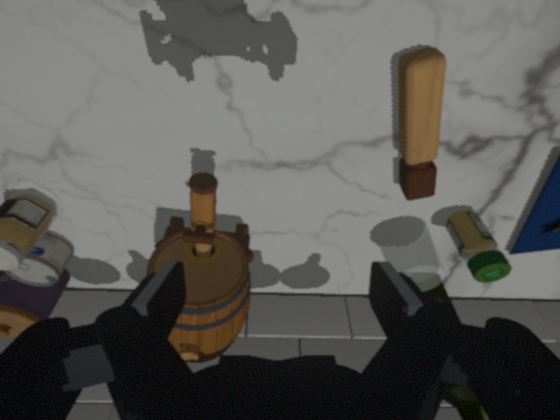

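The view shows the spigot seated in the hole (butt (203,182), key (203,235)). The muddler runs from its pale end (425,52) to its dark end (418,195), with the tumbler and spice jar beyond the dark end.

Create m3.py:
```python
from h import *
import sys
z=np.load(sys.argv[1]);P=dict(optics.camera_params('wrist'),view=z['view']);X=pts(P,z['d']);S=cv2.cvtColor(z['im'],cv2.COLOR_BGR2HSV)[...,1]
q=X[(X[...,2]>.031)&(X[...,2]<.045)&(S>90)];q=q[(abs(q[:,0]-.505)<.14)&(abs(q[:,1]-.23)<.1)]
print('mud top z',np.median(q[:,2]),len(q));r=cv2.minAreaRect((q[:,:2]*1000).astype(np.float32));print(r)
D=np.linalg.svd(q[:,:2]-q[:,:2].mean(0))[2][0];D*=np.sign(D[0]);t=(q[:,:2])@D;w=q[:,:2]@[-D[1],D[0]]
tc=np.percentile(t,[.5,99.5]);wc=np.percentile(w,[1,99]);print('len',np.ptp(tc),'wid',np.ptp(wc),'yaw',np.arctan2(D[1],D[0]),'c',D*tc.mean()+np.array([-D[1],D[0]])*wc.mean())
n=np.array([np.cos(-.113),np.sin(-.113),0]);N=np.array([-n[1],n[0],0]);b=X-[.680,-.0242,.064];t=b@n;w=b@N
for s in np.arange(-.125,-.02,.008):
    m=(t>s)&(t<s+.008)&(abs(w)<.025)&(b[...,2]>-.02)&(b[...,2]<.05)
    if m.sum()>10:
        zz=b[m][:,2];h=np.percentile(zz,95);k=zz>h-.005;print('spig',round(s,3),m.sum(),'top',h.round(4),'w',np.percentile(w[m][k],[2,98]).round(4))
m=(abs(w)<.016)&(abs(b[...,2])<.02)&(t<-.05);print('butt t',np.percentile(t[m],[.5,2,5]))
```

```bash
python3 m3.py w6.npz
```

```text
mud top z 0.03752018084606809 4676
((514.4745483398438, 229.66171264648438), (174.8578643798828, 36.1506233215332), 18.35393714904785)
len 0.17129938902413705 wid 0.03407734826796453 yaw 0.3213831381270564 c [0.51397365 0.22919306]
spig -0.125 447 top 0.0138 w [-0.0123  0.0107]
spig -0.117 117 top 0.0154 w [-0.012   0.0097]
spig -0.109 161 top 0.0136 w [-0.0139  0.0111]
spig -0.101 134 top 0.0139 w [-0.0136  0.011 ]
spig -0.093 128 top 0.014 w [-0.0137  0.0111]
spig -0.085 121 top 0.0138 w [-0.0141  0.0113]
spig -0.077 127 top 0.0143 w [-0.0142  0.0114]
spig -0.069 496 top 0.0394 w [-0.0177  0.0151]
spig -0.061 117 top 0.0398 w [-0.0175  0.0146]
spig -0.053 36 top 0.0138 w [-0.0138  0.0117]
spig -0.037 11 top 0.0036 w [0.0119 0.0139]
spig -0.029 11 top 0.0126 w [-0.0053  0.0035]
spig -0.021 45 top 0.0123 w [-0.0101  0.0069]
butt t [-0.12045214 -0.12001133 -0.11967965]
```

Run:
```python
from h import *
_,R=look([0,0,0],.3205,0); rows([.5143,.2297,.10],R)
```

```text
shift [0.0201 0.1607 0.1535] rot [-0.063   0.4771 -0.2674]
```

Emit:
jog_arm(steps=[[[0.335, 2.65, 1.5, -0.2, 1.59, -0.89, 1], [0.67, 5.35, 4, -0.4, 3.18, -1.78, 1], [1.005, 8.035, 6, -0.63, 4.771, -2.674, 1], [1.005, 8.035, 7.675, -0.63, 4.771, -2.674, 1], [1.005, 8.035, 7.675, -0.63, 4.771, -2.674, 1], [1.005, 8.035, 7.675, -0.63, 4.771, -2.674, 1]]])

```text
time_s: 13.05
eef_pos: [0.5133, 0.2301, 0.0987]
eef_rot: [-0.0, -0.16, 0.987, -0.0]
wrist_force: [-0.5, 0.0, 0.6]
opening: 1.004
grasp_force: 0.0
```

Run:
```python
from h import *
im,d,P=snap('wrist','w7.png'); np.savez('w7.npz',im=im,d=d,view=P['view'])
X=pts(P,d);D=np.array([np.cos(.3205),np.sin(.3205)]);b=X[...,:2]-[.5143,.2297];t=b@D;w=b@[-D[1],D[0]]
m=(X[...,2]>.032)&(X[...,2]<.045)&(abs(w)<.04)&(abs(t)<.15)
for s in np.arange(-.1,.1,.02):
    k=m&(t>s)&(t<s+.02)
    if k.sum()>20: print(round(s,2),k.sum(),np.percentile(w[k],[1,99]).round(4),np.percentile(t[k],[1,99]).round(4))
_,R=look([0,0,0],.3205,0); rows([.5143,.2297,.006],R)
```

```text
-0.1 485 [-0.0151  0.0178] [-0.0857 -0.0801]
-0.08 1835 [-0.0165  0.0187] [-0.0795 -0.0601]
-0.06 1684 [-0.0164  0.0188] [-0.0595 -0.0402]
-0.04 1570 [-0.0167  0.019 ] [-0.0398 -0.0201]
-0.02 1439 [-0.0165  0.0188] [-0.0197 -0.0002]
0.0 1328 [-0.0163  0.0189] [0.0002 0.0197]
0.02 836 [-0.0158  0.0183] [0.0201 0.0397]
0.04 1202 [-0.0172  0.0196] [0.0406 0.0597]
0.06 1119 [-0.0173  0.0194] [0.0602 0.0798]
0.08 525 [-0.017   0.0195] [0.0801 0.0917]
shift [-0.0004 -0.0005  0.0939] rot [-0.0004  0.0018  0.0004]
```

Scaled: -0.002 m is -0.1, 0.0007 m is 0.035.

Emit:
jog_arm(steps=[[[-0.05, 0.035, 2.5, 0, 0, 0, 1], [-0.1, 0.035, 4.695, 0, 0, 0, 1], [-0.1, 0.035, 4.695, 0, 0, 0, 1], [-0.1, 0.035, 4.695, 0, 0, 0, 0.6], [-0.1, 0.035, 4.695, 0, 0, 0, 0], [-0.1, 0.035, 4.695, 0, 0, 0, 0], [-0.1, 0.035, 4.695, 0, 0, 0, 0], [-0.1, 0.035, 4.695, 0, 0, 0, 0]]])

```text
time_s: 14.1
eef_pos: [0.516, 0.232, 0.0072]
eef_rot: [0.002, -0.16, 0.987, 0.0]
wrist_force: [-1.7, -2.2, 9.6]
opening: 0.432
grasp_force: 62.1
```

```bash
python3 f.py
```

```text
tip -0.075 F tool [ 2.31 -1.53 -9.57] T tool [0.127 0.288 0.012]
```

Run:
```python
from h import *
n=np.array([np.cos(-.113),np.sin(-.113),0]);N=np.array([-n[1],n[0],0]);_,R=look([0,0,0],-.113,0)
for g in(.05,.015):
    p=np.array([.680,-.0242,.052])+n*(-.1235-.0902-g)-N*.001; print(p); rows(p,R)
```

```text
[0.41786904 0.0045411  0.052     ]
shift [ 0.1649 -0.1848 -0.0454] rot [3.00e-04 4.30e-03 4.35e-01]
[0.45264582 0.00059451 0.052     ]
shift [ 0.1332 -0.1995 -0.0453] rot [3.00e-04 4.30e-03 4.35e-01]
```

Emit:
jog_arm(steps=[[[0, 0, -1.5, 0, 0, 0, 0], [2.5, -1, -2.27, 0, 0, 0.3, 0], [5, -2, -2.27, 0, 0, 1, 0], [6.5, -4.5, -2.27, 0, 0.04, 2, 0], [7.5, -7, -2.27, 0, 0.04, 3.5, 0], [8.25, -9.25, -2.27, 0, 0.04, 4.35, 0], [8.25, -9.25, -2.27, 0, 0.04, 4.35, 0], [7.5, -9.6, -2.27, 0, 0.04, 4.35, 0], [6.66, -9.975, -2.27, 0, 0.04, 4.35, 0], [6.66, -9.975, -2.27, 0, 0.04, 4.35, 0]]])

```text
time_s: 15.35
eef_pos: [0.4519, 0.0008, 0.0505]
eef_rot: [-0.001, 0.056, 0.998, -0.0]
wrist_force: [-0.8, -0.8, -2.6]
opening: 0.437
grasp_force: 61.4
```

```bash
python3 f.py
```

Run:
```python
from h import *
for c in('side','wrist'):
    im,d,P=snap(c,'g_%s.png'%c)
    np.savez('g_%s.npz'%c,im=im,d=d,view=P['view'])
s=cv2.imread('pics/g_side.png')[150:280,220:360];w=cv2.imread('pics/g_wrist.png')
cv2.imwrite('pics/g.png',np.hstack([cv2.resize(s,(420,390),interpolation=2),cv2.resize(w,(380,390))]))
n=np.array([np.cos(-.113),np.sin(-.113),0]);N=np.array([-n[1],n[0],0])
for c in('side','wrist'):
    z=np.load('g_%s.npz'%c);P=dict(optics.camera_params(c),view=z['view']);b=pts(P,z['d'])-[.680,-.0242,.064];t=b@n;w=b@N
    for s in np.arange(-.33,-.06,.01):
        m=(t>s)&(t<s+.01)&(abs(w)<.03)&(b[...,2]>-.03)&(b[...,2]<.03)
        if m.sum()>10:
            zz=b[m][:,2];h=np.percentile(zz,95);k=zz>h-.006;print(c,round(s,3),m.sum(),'top',h.round(4),'w',np.percentile(w[m][k],[2,98]).round(4))
```

```text
tip -0.1126 F tool [ 0.65 -0.89  2.65] T tool [ 0.014 -0.025 -0.066]
side -0.32 47 top 0.017 w [-0.0139  0.0142]
side -0.31 46 top 0.0203 w [-0.0145  0.0163]
side -0.3 42 top 0.0191 w [-0.016   0.0158]
side -0.29 43 top 0.0193 w [-0.0136  0.0129]
side -0.28 43 top 0.0177 w [-0.0172  0.0149]
side -0.27 41 top 0.0212 w [-0.011  0.014]
side -0.26 42 top 0.0195 w [-0.0124  0.0125]
side -0.25 44 top 0.0197 w [-0.0138  0.0179]
side -0.24 37 top 0.0223 w [-0.0244 -0.0082]
side -0.19 36 top 0.019 w [-0.0065  0.0165]
side -0.18 38 top 0.0171 w [-0.0117  0.0173]
side -0.17 39 top 0.0198 w [-0.0171  0.0165]
side -0.16 41 top 0.0194 w [-0.0163  0.0159]
side -0.15 34 top 0.0181 w [-0.017   0.0169]
side -0.12 39 top 0.014 w [-0.0131  0.0129]
side -0.11 31 top 0.0129 w [-0.012   0.0118]
side -0.1 25 top 0.0147 w [-0.0101  0.012 ]
side -0.09 27 top 0.0163 w [-0.0122  0.0116]
side -0.08 24 top 0.0141 w [-0.0125  0.0128]
side -0.07 36 top 0.0298 w [-0.0147  0.0027]
wrist -0.32 2549 top 0.0178 w [-0.017  0.015]
wrist -0.31 3207 top 0.0183 w [-0.0177  0.0157]
wrist -0.3 2904 top 0.0182 w [-0.0177  0.0157]
wrist -0.29 2724 top 0.0181 w [-0.0177  0.0158]
wrist -0.28 2524 top 0.0181 w [-0.0177  0.0158]
wrist -0.27 2340 top 0.0179 w [-0.0178  0.0157]
wrist -0.26 2178 top 0.0178 w [-0.0177  0.0158]
wrist -0.25 3318 top 0.0252 w [-0.0279  0.0288]
wrist -0.24 2903 top 0.0252 w [-0.0223  0.0204]
wrist -0.23 2252 top 0.0248 w [-0.0213  0.0194]
wrist -0.22 1682 top 0.0174 w [-0.0181  0.0162]
wrist -0.21 1137 top 0.0172 w [-0.0173  0.0155]
wrist -0.2 20 top 0.0141 w [-0.0124  0.0023]
```

View pics/g.png

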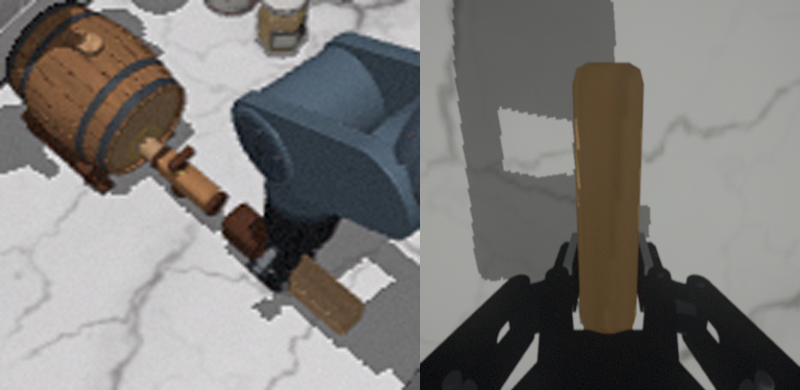

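The left panel shows the muddler's dark end about 15 mm behind the butt and in line with it. The right panel shows it held straight in the fingers.

Emit:
jog_arm(steps=[[[-0.25, 0, -0.05, 0, 0, 0, 0], [-0.45, 0, -0.05, 0, 0, 0, 0], [-0.5, 0, -0.05, 0, 0, 0, 0], [-0.525, 0, -0.05, 0, 0, 0, 0], [-0.55, 0, -0.05, 0, 0, 0, 0], [-0.575, 0, -0.05, 0, 0, 0, 0], [-0.6, 0, -0.05, 0, 0, 0, 0], [-0.625, 0, -0.05, 0, 0, 0, 0]]])

```text
time_s: 16.45
eef_pos: [0.4633, -0.0011, 0.051]
eef_rot: [-0.002, 0.056, 0.998, -0.0]
wrist_force: [0.9, -0.4, -3.2]
opening: 0.435
grasp_force: 61.5
```

```bash
python3 f.py
```

```text
tip -0.1011 F tool [-0.9  -0.26  3.17] T tool [-0.075 -0.002 -0.004]
```

Emit:
jog_arm(steps=[[[-0.025, 0, 0, 0, 0, 0, 0], [-0.05, 0, 0, 0, 0, 0, 0], [-0.075, 0, 0, 0, 0, 0, 0]]])

```text
time_s: 16.82
eef_pos: [0.4648, -0.0013, 0.051]
eef_rot: [-0.002, 0.057, 0.998, -0.0]
wrist_force: [-0.8, 0.7, -1.6]
opening: 0.434
grasp_force: 61.5
```

```bash
python3 f.py
```

```text
tip -0.0996 F tool [0.87 0.61 1.56] T tool [-0.022 -0.051  0.009]
```

Emit:
jog_arm(steps=[[[-0.025, 0, 0, 0, 0, 0, 0], [-0.05, 0, 0, 0, 0, 0, 0], [-0.075, 0, 0, 0, 0, 0, 0]]])

```text
time_s: 17.2
eef_pos: [0.4663, -0.0014, 0.051]
eef_rot: [-0.002, 0.056, 0.998, -0.0]
wrist_force: [-0.2, 0.2, -3.6]
opening: 0.434
grasp_force: 61.5
```

```bash
python3 f.py
```

```text
tip -0.0981 F tool [0.2  0.18 3.63] T tool [ 0.057 -0.004 -0.019]
```

Emit:
jog_arm(steps=[[[-0.025, 0, 0, 0, 0, 0, 0], [-0.05, 0, 0, 0, 0, 0, 0]]])

```text
time_s: 17.45
eef_pos: [0.4673, -0.0015, 0.051]
eef_rot: [-0.002, 0.057, 0.998, -0.0]
wrist_force: [-0.3, -0.2, -2.5]
opening: 0.435
grasp_force: 61.5
```

```bash
python3 f.py
```

```text
tip -0.0971 F tool [ 0.28 -0.27  2.53] T tool [ 0.008  0.022 -0.019]
```

Emit:
jog_arm(steps=[[[-0.025, 0, 0, 0, 0, 0, 0], [-0.05, 0, 0, 0, 0, 0, 0]]])

```text
time_s: 17.7
eef_pos: [0.4683, -0.0016, 0.051]
eef_rot: [-0.002, 0.057, 0.998, -0.0]
wrist_force: [-0.1, 0.0, -3.1]
opening: 0.434
grasp_force: 61.5
```

```bash
python3 f.py
```

```text
tip -0.0961 F tool [0.13 0.02 3.07] T tool [-0.027 -0.022  0.004]
```

Scaled: -0.001 m is -0.05, -0.0005 m is -0.025.

Emit:
jog_arm(steps=[[[-0.025, 0, 0, 0, 0, 0, 0], [-0.05, 0, 0, 0, 0, 0, 0]]])

```text
time_s: 17.95
eef_pos: [0.4693, -0.0018, 0.0509]
eef_rot: [-0.002, 0.057, 0.998, -0.0]
wrist_force: [-0.4, 0.5, -2.6]
opening: 0.434
grasp_force: 61.5
```

```bash
python3 f.py
```

```text
tip -0.0951 F tool [0.46 0.42 2.61] T tool [-0.004 -0.011 -0.008]
```

Emit:
jog_arm(steps=[[[-0.025, 0, 0, 0, 0, 0, 0], [-0.05, 0, 0, 0, 0, 0, 0]]])

```text
time_s: 18.2
eef_pos: [0.4703, -0.0019, 0.0509]
eef_rot: [-0.002, 0.057, 0.998, -0.0]
wrist_force: [-0.5, -0.2, -2.6]
opening: 0.437
grasp_force: 61.5
```

```bash
python3 f.py
```

```text
tip -0.0941 F tool [ 0.48 -0.29  2.65] T tool [-0.037  0.012  0.023]
```

Emit:
jog_arm(steps=[[[-0.025, 0, 0, 0, 0, 0, 0], [-0.05, 0, 0, 0, 0, 0, 0]]])

```text
time_s: 18.45
eef_pos: [0.4705, -0.0018, 0.0507]
eef_rot: [-0.003, 0.056, 0.998, -0.0]
wrist_force: [-3.8, 0.4, -1.7]
opening: 0.436
grasp_force: 61.5
```

```bash
python3 f.py
```

```text
tip -0.0939 F tool [ 3.82 -0.08  1.73] T tool [ 0.002  0.454 -0.028]
```

Emit:
jog_arm(steps=[[[-0.025, 0, 0, 0, 0, 0, 0], [-0.05, 0, 0, 0, 0, 0, 0]]])

```text
time_s: 18.7
eef_pos: [0.4704, -0.0016, 0.0502]
eef_rot: [-0.004, 0.056, 0.998, 0.0]
wrist_force: [-7.0, 1.1, -0.8]
opening: 0.43
grasp_force: 61.6
```

```bash
python3 f.py
```

```text
tip -0.094 F tool [7.05 0.31 0.87] T tool [ 0.014  0.961 -0.01 ]
```

Scaled: -0.002 m is -0.1, -0.0015 m is -0.075.

Emit:
jog_arm(steps=[[[-0.025, 0, 0, 0, 0, 0, 0], [-0.05, 0, 0, 0, 0, 0, 0], [-0.075, 0, 0, 0, 0, 0, 0], [-0.1, 0, 0, 0, 0, 0, 0], [-0.1, 0, 0, 0, 0, 0, 0]]])

```text
time_s: 19.32
eef_pos: [0.4704, -0.0014, 0.0494]
eef_rot: [-0.006, 0.056, 0.998, 0.0]
wrist_force: [-10.8, 0.3, -1.1]
opening: 0.435
grasp_force: 61.7
```

```bash
python3 f.py
```

```text
tip -0.094 F tool [10.8  -0.89  1.28] T tool [0.031 1.438 0.017]
```

Scaled: -0.001 m is -0.05, -0.0005 m is -0.025.

Emit:
jog_arm(steps=[[[-0.025, 0, 0, 0, 0, 0, 0], [-0.05, 0, 0, 0, 0, 0, 0], [-0.05, 0, 0, 0, 0, 0, 0]]])

```text
time_s: 19.7
eef_pos: [0.4704, -0.0013, 0.049]
eef_rot: [-0.007, 0.056, 0.998, 0.001]
wrist_force: [-14.0, 1.2, -0.4]
opening: 0.435
grasp_force: 61.7
```

```bash
python3 f.py
```

```text
tip -0.0941 F tool [14.01 -0.41  0.56] T tool [0.021 1.78  0.039]
```

Scaled: -0.001 m is -0.05, -0.0005 m is -0.025.

Emit:
jog_arm(steps=[[[-0.025, 0, 0, 0, 0, 0, 0], [-0.05, 0, 0, 0, 0, 0, 0], [-0.05, 0, 0, 0, 0, 0, 0]]])

```text
time_s: 20.08
eef_pos: [0.4704, -0.0012, 0.0486]
eef_rot: [-0.008, 0.056, 0.998, 0.001]
wrist_force: [-15.6, 0.9, -0.4]
opening: 0.435
grasp_force: 61.8
```

```bash
python3 f.py
```

```text
tip -0.0941 F tool [15.59 -0.89  0.7 ] T tool [0.084 2.158 0.068]
```

Scaled: -0.0005 m is -0.025.

Emit:
jog_arm(steps=[[[-0.025, 0, 0, 0, 0, 0, 0], [-0.025, 0, 0, 0, 0, 0, 0]]])

```text
time_s: 20.32
eef_pos: [0.4704, -0.0011, 0.0484]
eef_rot: [-0.009, 0.056, 0.998, 0.001]
wrist_force: [-17.0, 1.2, 0.3]
opening: 0.435
grasp_force: 61.8
```

```bash
python3 f.py
```

```text
tip -0.0941 F tool [17.01 -0.76  0.04] T tool [0.119 2.283 0.01 ]
```

Emit:
jog_arm(steps=[[[-0.025, 0, 0, 0, 0, 0, 0], [-0.05, 0, 0, 0, 0, 0, 0], [-0.05, 0, 0, 0, 0, 0, 0]]])

```text
time_s: 20.7
eef_pos: [0.4704, -0.001, 0.048]
eef_rot: [-0.01, 0.056, 0.998, 0.001]
wrist_force: [-18.9, 2.6, 0.3]
opening: 0.436
grasp_force: 61.8
```

```bash
python3 f.py
```

```text
tip -0.0941 F tool [19.1   0.43  0.11] T tool [0.097 2.571 0.05 ]
```

Emit:
jog_arm(steps=[[[-0.015, 0, 0, 0, 0, 0, 0], [-0.025, 0, 0, 0, 0, 0, 0], [-0.025, 0, 0, 0, 0, 0, 0]]])

```text
time_s: 21.08
eef_pos: [0.4703, -0.0009, 0.0478]
eef_rot: [-0.01, 0.056, 0.998, 0.001]
wrist_force: [-20.1, 1.4, 0.7]
opening: 0.434
grasp_force: 61.8
```

```bash
python3 f.py; python3 -c "
from h import *
for _ in range(3): print(get_obs()['wrist_force'])
z=snap('side'); np.savez('k.npz',s=z[0],d=z[1]);P=z[2];b=pts(P,z[1])-[.680,-.0242,.064]
n=np.array([np.cos(-.113),np.sin(-.113),0]);N=np.array([-n[1],n[0],0]);t=b@n;w=b@N
for s in np.arange(-.21,-.06,.01):
        m=(t>s)&(t<s+.01)&(abs(w)<.03)&(b[...,2]>-.03)&(b[...,2]<.03)
        if m.sum()>10:
            zz=b[m][:,2];h=np.percentile(zz,95);k=zz>h-.006;print(round(s,3),m.sum(),'top',h.round(4),'w',np.percentile(w[m][k],[2,98]).round(4))
cv2.imwrite('pics/k.png',cv2.resize(z[0][150:280,220:360],None,fx=4,fy=4,interpolation=2))"
```

```text
tip -0.0941 F tool [20.17 -0.87 -0.33] T tool [0.084 2.756 0.083]
[-20.12457563   1.39522445   0.74040806]
[-20.12457563   1.39522445   0.74040806]
[-20.12457563   1.39522445   0.74040806]
-0.17 33 top 0.0143 w [-0.0046  0.0175]
-0.16 33 top 0.0164 w [-0.0092  0.0172]
-0.15 41 top 0.0152 w [-0.0142  0.0161]
-0.14 39 top 0.0146 w [-0.0164  0.0144]
-0.13 33 top 0.0151 w [-0.0155  0.0152]
-0.12 23 top 0.013 w [-0.0052  0.0068]
-0.11 29 top 0.0117 w [-0.0085  0.01  ]
-0.1 23 top 0.011 w [-0.0063  0.0118]
-0.09 29 top 0.0124 w [-0.0119  0.0127]
-0.08 29 top 0.0131 w [-0.0094  0.0087]
-0.07 33 top 0.0291 w [-0.0084  0.0158]
```

View pics/k.png

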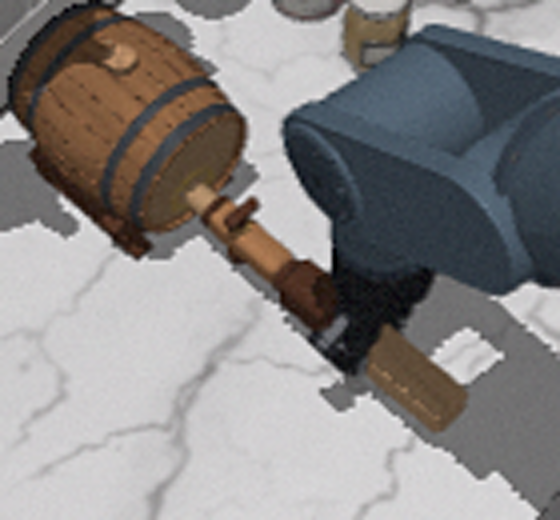

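The crop shows the muddler's dark end square on the butt under about 20 N of push.

Scaled: -0.0006 m is -0.03, -0.0003 m is -0.015.

Emit:
jog_arm(steps=[[[-0.015, 0, 0, 0, 0, 0, 0], [-0.03, 0, 0, 0, 0, 0, 0], [-0.03, 0, 0, 0, 0, 0, 0]]])

```text
time_s: 21.5
eef_pos: [0.4704, -0.0008, 0.0475]
eef_rot: [-0.011, 0.056, 0.998, 0.001]
wrist_force: [-22.0, 1.7, 0.6]
opening: 0.434
grasp_force: 61.8
```

```bash
python3 f.py
```

```text
tip -0.0941 F tool [22.02 -0.77 -0.08] T tool [0.08  2.928 0.078]
```

Emit:
jog_arm(steps=[[[0.15, 0, 0, 0, 0, 0, 0], [0.3, 0, 0, 0, 0, 0, 0], [0.45, 0, 0, 0, 0, 0, 0], [0.75, 0, 0, 0, 0, 0, 0], [1.75, 0, 0, 0, 0, 0, 0], [3.5, 0, 0, 0, 0, 0, 0], [3.5, 0, 0, 0, 0, 0, 0]]])

```text
time_s: 22.38
eef_pos: [0.4068, 0.0057, 0.0507]
eef_rot: [-0.003, 0.056, 0.998, -0.0]
wrist_force: [0.8, -0.3, -3.1]
opening: 0.436
grasp_force: 61.4
```

```bash
python3 - <<'E'
from h import *
z=snap('side','l.png');P=z[2];b=pts(P,z[1])-[.680,-.0242,.064]
n=np.array([np.cos(-.113),np.sin(-.113),0]);N=np.array([-n[1],n[0],0]);t=b@n;w=b@N
for s in np.arange(-.13,-.02,.01):
        m=(t>s)&(t<s+.01)&(abs(w)<.03)&(b[...,2]>-.03)&(b[...,2]<.03)
        if m.sum()>10:
            zz=b[m][:,2];h=np.percentile(zz,95);k=zz>h-.006;print(round(s,3),m.sum(),'top',h.round(4),'w',np.percentile(w[m][k],[2,98]).round(4))
cv2.imwrite('pics/l.png',cv2.resize(z[0][150:280,220:360],None,fx=4,fy=4,interpolation=2))
E
```

```text
-0.12 40 top 0.0135 w [-0.0071  0.0146]
-0.11 30 top 0.0136 w [-0.0127  0.0118]
-0.1 28 top 0.0132 w [-0.0114  0.0137]
-0.09 25 top 0.0146 w [-0.0101  0.0121]
-0.08 26 top 0.0145 w [-0.0112  0.0131]
-0.07 32 top 0.0209 w [-0.0058  0.0071]
-0.06 15 top 0.0112 w [0.0074 0.0122]
-0.05 16 top 0.0155 w [-0.0115  0.0131]
-0.04 26 top 0.0146 w [-0.0095  0.0103]
-0.03 21 top 0.0146 w [-0.0035  0.0115]
```

Scaled: 0.13 m is 6.5, 0.1 m is 5.

Emit:
jog_arm(steps=[[[0, 2.5, 0, 0, 0, 0, 0], [-1.5, 5, 0, 0, 0, 0, 0], [-3, 6.5, 0, 0, 0, 0, 0], [-3, 6.5, 1.25, 0, 0, 0, 0], [-3, 6.5, 1.9, 0, 0, 0, 0], [-3, 6.5, 2, 0, 0, 0, 0], [-3, 6.5, 2.1, 0, 0, 0, 0], [-3, 6.5, 2.1, 0, 0, 0, 0]]])

```text
time_s: 23.42
eef_pos: [0.4839, 0.1272, 0.0095]
eef_rot: [-0.001, 0.057, 0.998, -0.0]
wrist_force: [0.3, -0.3, -2.7]
opening: 0.437
grasp_force: 61.7
```

```bash
python3 f.py
```

Run:
```python
from h import *
im,d,P=snap('wrist');X=pts(P,d);p,R=tool();t=(X[...,:2]-p[:2])@-R.as_matrix()[:2,0];w=(X[...,:2]-p[:2])@R.as_matrix()[:2,1]
for s in np.arange(-.09,.05,.02):
    k=(t>s)&(t<s+.02)&(abs(w)<.015)&(X[...,2]>.02)&(X[...,2]<.1)
    if k.sum()>20: print(round(s,2),k.sum(),np.percentile(X[k][:,2],50).round(4))
```

```text
tip -0.0952 F tool [-0.31 -0.23  2.67] T tool [-0.014 -0.02   0.043]
-0.09 4794 0.0401
-0.07 4749 0.0404
-0.05 4095 0.0403
-0.03 9476 0.0886
-0.01 3791 0.0402
0.01 2454 0.0398
0.03 41 0.0374
```

Emit:
jog_arm(steps=[[[0, 0, 0.05, 0, 0, 0, 0], [0, 0, 0.1, 0, 0, 0, 0], [0, 0, 0.125, 0, 0, 0, 0], [0, 0, 0.125, 0, 0, 0, 0.5], [0, 0, 0.125, 0, 0, 0, 0.7], [0, 0, 0.125, 0, 0, 0, 1], [0, 0, 0.125, 0, 0, 0, 1]]])

```text
time_s: 24.35
eef_pos: [0.4834, 0.1275, 0.0064]
eef_rot: [-0.002, 0.056, 0.998, -0.0]
wrist_force: [-0.4, 0.4, 0.5]
opening: 1.001
grasp_force: 0.0
```

```bash
python3 f.py
```

```text
tip -0.0957 F tool [ 0.44  0.31 -0.5 ] T tool [ 0.011 -0.004  0.017]
```

Emit:
jog_arm(steps=[[[0, 0, -1.5, 0, 0, 0, 1], [0, 0, -4, 0, 0, 0, 1], [0, 0, -7, 0, 0, 0, 1], [0, 0, -10, 0, 0, 0, 1], [2, -3, -11, 0, -1.7, 0, 1], [3.5, -5, -11, 0, -3.4, 0, 1], [3.5, -5, -11, 0, -4.5, 0, 1], [3.5, -5, -11, 0, -4.5, 0, 1], [3.5, -5, -11, 0, -4.5, 0, 1]]])

```text
time_s: 25.48
eef_pos: [0.4043, 0.0357, 0.2283]
eef_rot: [0.222, 0.055, 0.973, -0.013]
wrist_force: [0.1, 0.3, 0.8]
opening: 0.997
grasp_force: 0.0
```

Run:
```python
from h import *
im,d,P=snap('wrist','w9.png'); np.savez('w9.npz',im=im,d=d,view=P['view'])
X=pts(P,d);S=cv2.cvtColor(im,cv2.COLOR_BGR2HSV)[...,1]
m=(X[...,2]>.025)&(X[...,2]<.06)&(abs(X[...,0]-.48)<.13)&(abs(X[...,1]-.127)<.06)&(S>90)
print('mud top',np.percentile(X[m][:,2],[5,50,95]),m.sum(),X[m].mean(0))
```

```bash
python3 m3.py w9.npz | grep -v mud
```

```text
mud top [0.02995203 0.03739302 0.03881559] 4751 [0.46240161 0.12658426 0.03643338]
((481.27764892578125, 140.06045532226562), (22.203723907470703, 172.6284637451172), 89.1065444946289)
len 0.16466643537415454 wid 0.020341202564563676 yaw -0.056043942476103926 c [0.47800503 0.13671749]
spig -0.125 395 top 0.012 w [-0.0121  0.0099]
spig -0.117 74 top 0.014 w [-0.0122  0.0086]
spig -0.109 115 top 0.0126 w [-0.0131  0.0108]
spig -0.101 96 top 0.0126 w [-0.0135  0.0117]
spig -0.093 92 top 0.0128 w [-0.014   0.0115]
spig -0.085 85 top 0.0127 w [-0.0135  0.0113]
spig -0.077 84 top 0.0131 w [-0.0138  0.0111]
spig -0.069 411 top 0.0382 w [-0.0178  0.0152]
spig -0.061 84 top 0.0387 w [-0.0179  0.0142]
spig -0.053 37 top 0.013 w [-0.0142  0.0118]
spig -0.045 13 top 0.0124 w [-0.0148  0.0116]
spig -0.037 12 top 0.0041 w [0.0124 0.014 ]
butt t [-0.12046139 -0.12005249 -0.11963413]
```

View pics/w9.png

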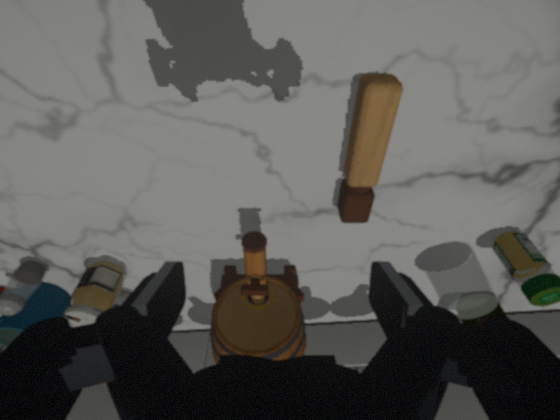

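The view shows the spigot in the hole, level with its key up ((255,245) to (258,285)). The muddler lies flat on the worktop ((378,85) to (355,210)), and the tumbler and spice jar are untouched. Next I'll compare the fixed side camera before and after the drive to see how far the spigot moved.

Run:
```python
from h import *
a=np.load('g_side.npz')['im'];P=optics.camera_params('side')
n=np.array([np.cos(-.113),np.sin(-.113),0]);hole=np.array([.680,-.0242,.064])
V=np.array(P['view']);f=210/np.tan(np.radians(P['fovy'])/2)
def pr(x): c=V[:3,:3]@x+V[:3,3]; return np.array([P['cx']+f*c[0]/-c[2],P['cy']-f*c[1]/-c[2]])
print('px per mm along n',(pr(hole-n*.09)-pr(hole-n*.1))/10)
bs=[snap('side')[0] for _ in range(3)]
b=np.mean(bs,0).astype(np.float32);a=a.astype(np.float32)
def ecc(a,b,x0,x1,y0,y1):
    A=a[y0:y1,x0:x1].mean(2).astype(np.float32);B=b[y0-6:y1+6,x0-6:x1+6].mean(2).astype(np.float32)
    W=np.float32([[1,0,6],[0,1,6]]);cc,W=cv2.findTransformECC(A,B,W,cv2.MOTION_TRANSLATION,(3,200,1e-6),None,3);return cc,W[:,2]-6
for r in((272,300,196,224),(272,290,196,214),(280,298,204,222)): print('spigot',ecc(a,b,*r))
print('cask',ecc(a,b,225,270,155,200))
```

```text
px per mm along n [-0.21465438 -0.18223747]
spigot (0.9400748003010643, array([-0.13398981,  0.15003395], dtype=float32))
spigot (0.9957782282006923, array([0.08076286, 0.23500538], dtype=float32))
spigot (0.9869003405102744, array([-0.10833836,  0.1445117 ], dtype=float32))
cask (0.9959871120385939, array([ 0.03107214, -0.02018166], dtype=float32))
```

```bash
python3 -c "
from bench import workorder
print(workorder.hand_in())"
```

```text
the job is handed in; nothing more can be done
None
```

The job is handed in and the hand-in gave no verdict: the spigot is level in the cask, key up, after a muddler push that peaked at about 22 N and moved it no measurable distance further in; the muddler lies flat on the worktop, and the glass and jars were not touched.

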